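Reset a tripped breaker on the bench supply box

ROBOT

A 6-joint arm with a two-finger parallel gripper is mounted at the origin on a cart in front of the work surface, level with it; the furniture and walls round the work are solid. World frame = base frame: x ahead of the robot, y to its left, z up, the work surface at z = 0. Lengths are in mm, angles in rad, forces in N, time in s.
With the tool pointing down it reaches from about 275 to 725 mm from the base axis. Payload 5.6 kg.
Tool frame: the origin (TCP) lies on the centre line of the jaws, within the pads' length; the fingertips stand 22 mm ahead of it and the grasp point (between the pads) lies 3 mm ahead of it; z points along the fingers, y is the line along which they close (so a half turn about z gives the same grasp; the last joint's range is limited). The gripper opens to 85 mm and grips with 20 to 120 N. Pads are 22 mm wide; open, the fingers measure 114 mm over their backs; the gripper's body (76 mm by 85 mm) begins 54 mm behind the grasp point. The pads swing forward as they close: fully open they stand 13 mm farther back than shut.
Start: joints at [-0.951, 0.255, 0.108, 0, -1.424, -0.285], TCP at [180.738, -519.448, 253.283] pointing down, gripper open.
Joint ranges: [-2.95, 2.95], [-1.21, 1.97], [-1.09, 1.5], [-2.87, 1.71], [-2.94, -0.07], [-3.05, 3.05]. Speed limits (rad/s): [2.57, 2.57, 3.14, 3.14, 3.14, 3.14].

INTERFACE

Orientations are given as a unit quaternion [x, y, z, w].
In Python, from rig import r gives the robot as it stands.
- The arm moves only by the tool apply_moves, never from a script. Its argument "commands" is text: rows parted by semicolons, each of 6 numbers parted by spaces: the shift along the world's x, y, z in mm, then the turn, a rotation vector about the world's x, y, z in rad. A call has exactly 5 rows; each row is the pose to reach, as a shift and turn from the pose commanded when the call began; what a row does not reach only later rows make up. A row lasts 1/12 s, in which the tool goes at most 41.7 mm and 7.16 degrees, less where a joint would pass 70% of its speed; a pose out of reach is approached as far as the arm can. A call with a gripper value outside its range is refused whole. "grip" is the opening, from 0 (shut) to 1 (fully open), set as the call begins (left out, the last holds). The fingers move at their own pace and stop on an object; the grip force is fixed at half the most. Time passes only in rows, so rows that repeat a pose let the fingers close, or fill a call up. It gives the time, the measured TCP pose, the force, the opening and the grip force at its end, in the units of the state.
- r.state(): the state, without advancing time (a new reading comes with each control period).
- r.capture(name): name is "scene" or "side" or "wrist"; returns a dict with "img" (480x640x3 uint8, red, green, blue), "range_z" (480x640 float32, mm along the optical axis (not along the pixel's ray), 0 where there is no reading), "vfov" (degrees; the focal length in pixels is half the picture's height over the tangent of half this angle, whatever the lens; pixels are square), "cx", "cy" (the principal point, pixels), "rvec" (rotation vector, rad) and "tvec" (3), from world to camera coordinates, as OpenCV has them. Camera axes: x right, y down, z forward; pixel columns grow to the right and rows downward; lengths in mm; the calibration is good to about 2 mm. A picture is of the moment at which its call begins.
- r.sign_off(): hands the job in; it is judged then, once.
The state is a dict: "time": time; "qpos": joint angles; "joint_vel": joint speeds; "effort": joint torques, N m; "ee_pos": TCP position; "ee_rot": TCP orientation; "ft_force": force on the tool from outside, world axes, zero at the start; "wrist_torque": the same for the moment, N m; "finger_gap": finger opening in mm; "grasp_force": force on a finger pad.
Only numpy, scipy, OpenCV 4.12 (cv2) and the standard library are available. Lean on these libraries where they do the work, as an engineer would, in place of code of your own. Each camera call takes 0.05 s, during which the arm holds its last target. There are 200 camera calls.

TASK

One of the three breakers on the grey bench supply box has tripped: its black lever stands upright, between on and off. Reset it: push its lever fully off, firmly against the springy end of its travel until the trip latch re-cocks, then throw it fully on, and then press the green start button all the way down and let it come up again. Do not force the lever or the button, and leave the other two breakers, of which one is on and one is deliberately off, and the things on the bench as they are.

Things in the scene. Friction and masses are not known exactly. Their poses are not given: they have to be found in the camera images.
- supply_box: grey metal box standing fixed on the worktop, 170 (x) x 300 (y) x 55 (z) mm, origin under its centre. On its top from left (+y) to right are three breaker modules in a row with 65 mm between lever centres, in any order, and then a green button. The modules have the same orientation as the box
- tripped_module: white breaker module, 112 x 50 x 25 mm, screwed to the top of the box; the tripped breaker. Origin at the centre of its underside (on the box top). Until its lever is reset, a hard stop inside keeps it from going on; the stop is met at about 0.3 rad. More than 18 N on the module or its lever damages it
- tripped_pivot (a point): pivot of the tripped lever, 16 mm above the module's underside; axes as the box, the lever turns about y. Pushed towards off, the lever meets a stiff reset spring at an angle that differs from case to case, from -0.1 to -0.62 rad; from there the force 50 mm from the pivot rises by 1.5 to 2 N per mm
- tripped_tip (a point): middle of the free end of the tripped lever, 60 mm from the pivot. The lever is a black paddle 14 mm wide (y) and 8 mm thick. Pushed off 50 mm from the pivot and square to it, it needs about 12 N to re-cock the latch (more nearer the pivot), with no click to be felt; 14 to 16 N is right. Let go, the spring pushes it back a little and the latch stays cocked
- tripped_lever (a joint): lever of the tripped breaker. Angle in rad: 0 = upright, to +0.8 leaning away from the robot (+x, green mark, on), negative leaning to the robot (-x, red mark, off). It starts within 0.1 of upright, moves with about 1 N and stays where it is left
- on_lever (a joint): lever angle of a like breaker that is on (about 0.75). Angle in rad: 0 = upright, to +0.8 leaning away from the robot (+x, green mark, on), negative leaning to the robot (-x, red mark, off). Leave it
- off_lever (a joint): lever angle of a like breaker that is deliberately off (about -0.65). Angle in rad: 0 = upright, to +0.8 leaning away from the robot (+x, green mark, on), negative leaning to the robot (-x, red mark, off). Leave it
- on_pivot (a point): pivot of the lever of the breaker that is on
- off_pivot (a point): pivot of the lever of the breaker that is off
- start_top (a point): centre of the top face of the green start button, 28 mm across, on the box beside the right-hand breaker; it is pressed straight down
- start (a joint): travel of the start button in m: 0 = up, 0.006 = fully down, which takes 5 N; it springs back. Pressed with more than 30 N the box is overloaded
- timer_mid (a point): centre of a loose pale timer, 64 x 64 x 19 mm, a bystander
- slides_box_mid (a point): centre of a loose white and green card box, 60 x 83 x 34 mm, a bystander
- cassette_1_mid (a point): centre of a loose white test cassette, 70 x 20 x 5 mm, a bystander
- coverglass_box_mid (a point): centre of a loose white and grey card box, 55 x 55 x 22 mm, a bystander

How it is judged (in metres and radians):
On the way, in this order (a step that is already met when the one before it is completed fails the run):
1. the tripped lever is pushed off (below -0.15 rad) (value of joint tripped_lever below -0.15 rad), for 0.1 s.
2. its trip latch being re-cocked, the lever is thrown fully on (beyond 0.6 rad) (value of joint tripped_lever above 0.6 rad), for 0.2 s.
3. the start button is pressed down (beyond 4.5 mm) (value of joint start above 0.0045 m), for 0.05 s.
At the end, for the whole second after the job is handed in: The breaker that had tripped and the one that was on are on (levers beyond 0.6 rad), the one that was off is still off (below -0.5 rad), and the start button is up again (within 1.5 mm) (value of joint each of tripped_lever, on_lever above 0.6 rad and value of joint off_lever below -0.5 rad and value of joint start below 0.0015 m); the robot touches nothing.
It fails at once if more than 18 N on the tripped breaker or its lever (contact force between tripped_module and the fingers above 18 N or contact force between tripped_module and the arm above 18 N).
It fails at once if more than 30 N on the supply box or its start button (contact force between supply_box and the fingers above 30 N or contact force between supply_box and the arm above 30 N).
It fails at once if the breaker that is on is moved (value of joint on_lever below 0.6 rad).
It fails at once if the breaker that is off is moved (value of joint off_lever above -0.5 rad or value of joint off_lever below -0.85 rad).
It fails at once if a loose thing on the bench is moved by more than 30 mm (distance of any of timer_mid, slides_box_mid, cassette_1_mid, coverglass_box_mid from where it was at the start of the episode above 0.03 m).
It also fails if it takes over 56 s, if anything falls off the work surface, if the arm or the gripper's body presses on something with over 40 N, if the wrist force passes 120 N, or if a joint passes its speed limit or range.

## Working session

There is one attempt and no reset: what is moved stays moved. The work goes in short steps, Python scripts to look and compute and a tool call to move; the robot and the scene stay as the last step left them, time stands still between calls to the robot, and variables do not carry over. Pictures are saved under pics/ and viewed, at most 10 in all, crops included, and the job is handed in when it is done.

Besides the shell and the picture viewer there is one more tool, called after "Call:" by a JSON object that holds its "api" and its "payload", one argument or row to a line. apply_moves: Moves the arm, as the interface text tells. Its arguments: {"type":"object","properties":{"commands":{"type":"string"},"grip":{"type":"number"}},"required":["commands"]}

```bash
mkdir -p pics; cat > h.py <<'E'
from rig import r
import numpy as np, cv2
def cap(n):
    c=r.capture(n); f=240/np.tan(np.radians(c['vfov'])/2)
    R=cv2.Rodrigues(np.array(c['rvec'],float))[0]; t=np.array(c['tvec'],float).ravel()
    c.update(f=f,R=R,t=t); return c
def cloud(c):
    v,u=np.mgrid[0:480,0:640]; z=c['range_z']
    P=np.stack([(u-c['cx'])/c['f']*z,(v-c['cy'])/c['f']*z,z],-1)
    W=(P-c['t'])@c['R']; W[z==0]=np.nan; return W
def save(c,n): cv2.imwrite('pics/'+n,c['img'][:,:,::-1])
E
python3 - <<'E'
from h import *
a=cap('scene');b=cap('side')
cv2.imwrite('pics/a.png',a['img'][:,:,::-1]);save(b,'b.png')
for c in(a,b):
    W=cloud(c); print(-c['R'].T@c['t'])
    hsv=cv2.cvtColor(c['img'],cv2.COLOR_RGB2HSV)
    for nm,m in (('top',(abs(W[...,2]-55)<3)),('modtop',abs(W[...,2]-80)<3),('green',cv2.inRange(hsv,(45,90,50),(85,255,255))>0),('red',cv2.inRange(hsv,(0,130,80),(8,255,255))>0)):
        n,l,s,ce=cv2.connectedComponentsWithStats(m.astype('uint8'))
        for i in range(1,n):
            if s[i,4]>25: print(nm,ce[i].round(),s[i,4],np.nanmedian(W[l==i],0).round(1))
print(r.state())
E
```

```text
[-167.75651965  436.5045384  1115.78254497]
top [281. 123.] 29 [1016.5 -302.5   55.1]
top [246. 139.] 32 [1016.8 -146.8   54.7]
top [269. 179.] 308 [ 789.7 -101.8   55.6]
top [336. 219.] 1549 [ 508.  -156.7   55.1]
top [330. 201.] 74 [ 608.9 -187.1   55.3]
top [537. 213.] 59 [ 169.2 -661.3   54.5]
top [185. 233.] 170 [761.9 233.6  55.7]
top [618. 268.] 73 [ -93.3 -660.5   55.4]
top [ 14. 416.] 52 [521.4 786.2  54.7]
top [437. 414.] 60 [-63.5  25.1  56.2]
modtop [305. 106.] 37 [1017.1 -410.5   80.3]
modtop [253. 130.] 46 [1017.5 -181.5   80. ]
modtop [217. 178.] 52 [889.2  42.   78.2]
modtop [195. 185.] 57 [900.1 112.1  79.4]
modtop [166. 199.] 36 [901.4 213.9  79.6]
modtop [342. 204.] 118 [ 547.9 -196.2   79.4]
modtop [ 98. 203.] 46 [1017.6  388.8   79.5]
modtop [327. 214.] 132 [ 542.5 -138.3   79.9]
modtop [549. 214.] 60 [ 131.7 -660.6   80.4]
modtop [200. 218.] 42 [765.5 172.4  79.7]
modtop [314. 222.] 51 [539.7 -90.1  79.9]
modtop [ 61. 220.] 39 [1016.9  503.7   79.7]
modtop [305. 225.] 65 [547.4 -61.8  79.4]
modtop [583. 236.] 75 [  20.7 -661.3   79.9]
modtop [168. 233.] 36 [772.
[... 2444 characters left out ...]
time': 0.1, 'qpos': array([-9.51385811e-01,  2.55682236e-01,  1.07159158e-01, -4.37677540e-04,
       -1.42384797e+00, -2.84587974e-01]), 'joint_vel': array([ 0.00107469, -0.00138991,  0.00165843,  0.00041955, -0.00034418,
        0.00079497]), 'effort': array([-3.69588626e-03, -3.87600911e+01,  2.38474488e+01,  5.37794977e+00,
       -3.78481738e-03, -2.84296405e-06]), 'ee_pos': array([ 180.66444042, -519.07801053,  252.49673782]), 'ee_rot': array([-1.66598555e-01,  9.86024470e-01,  8.02832168e-04, -1.49174722e-04]), 'ft_force': array([-0.44934971,  0.0771716 ,  0.82218166]), 'wrist_torque': array([ 0.02056116,  0.0090863 , -0.03001663]), 'grasp_force': 0.0, 'finger_gap': 85.45086425065341}
```

View pics/a.png

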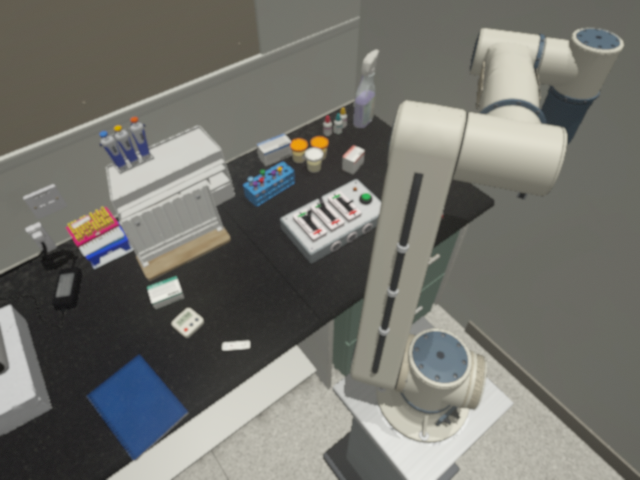

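View pics/b.png

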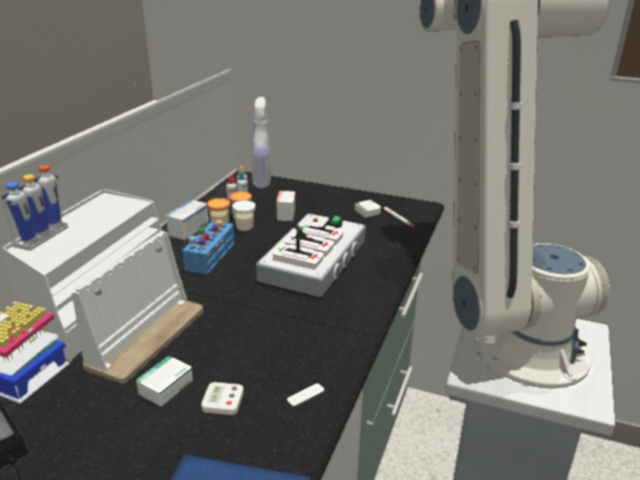

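The scene shows the box around world (510,-165), the button at scene pixel (366,197), and three levers at scene pixels (306,215) to (345,203). I'll go above it for a close wrist view.

Call:
{"api": "apply_moves", "payload": {
  "commands": "24 33 10 0 0 0;48 66 20 0 0 0;72 99 30 0 0 0;96 132 40 0 0 0;120 165 47 0 0 0",
  "grip": 0
}}

```text
time: 0.52
ee_pos: [300.6, -353.8, 300.6]
ee_rot: [-0.166, 0.986, -0.0, 0.0]
ft_force: [0.6, -0.4, 0.1]
finger_gap: 25.8
grasp_force: 0.0
```

Call:
{"api": "apply_moves", "payload": {
  "commands": "24 33 0 0 0 0;48 66 0 0 0 0;72 99 0 0 0 0;96 132 0 0 0 0;120 165 0 0 0 0"
}}

```text
time: 0.93
ee_pos: [420.6, -188.3, 300.0]
ee_rot: [-0.167, 0.986, 0.0, -0.0]
ft_force: [1.4, -0.3, -0.1]
finger_gap: -0.1
grasp_force: 0.0
```

```bash
python3 - <<'E'
from h import *
w=cap('wrist');b=cap('side');s=cap('scene');save(w,'w.png')
big=np.hstack([cv2.resize(c['img'][y:y+110,x:x+130],(400,338),interpolation=cv2.INTER_CUBIC) for c,y,x in((s,160,270),(b,200,250))])
cv2.imwrite('pics/c.png',big[:,:,::-1])
np.savez('w.npz',W=cloud(w),img=w['img'])
W=cloud(w);print(-w['R'].T@w['t'],w['R'],w['vfov'])
s=r.state();print(s['time'],s['ee_pos'],s['ee_rot'],s['ft_force'],s['finger_gap'])
hsv=cv2.cvtColor(w['img'],cv2.COLOR_RGB2HSV)
for nm,m in (('box',abs(W[...,2]-55)<4),('mod',abs(W[...,2]-80)<3),('green',cv2.inRange(hsv,(45,90,40),(85,255,255))>0),('red',cv2.inRange(hsv,(0,130,80),(8,255,255))>0),('black',(hsv[...,2]<70)&(W[...,2]>84)&(W[...,2]<140))):
    n,l,st,ce=cv2.connectedComponentsWithStats(m.astype('uint8'))
    for i in range(1,n):
        if st[i,4]>60:
            Q=W[l==i]; print(nm,ce[i].round(),st[i,4],np.nanmedian(Q,0).round(1),np.nanpercentile(Q,2,axis=0).round(),np.nanpercentile(Q,98,axis=0).round())
E
```

```text
[ 348.0737768  -213.19713545  421.10132686] [[-3.28958461e-01  9.44344255e-01  5.09120115e-04]
 [ 9.01558350e-01  3.13893633e-01  2.97763881e-01]
 [ 2.81031800e-01  9.84109492e-02 -9.54639415e-01]] 64.30618613714455
1.0833 [ 421.15523933 -188.06557096  299.3686788 ] [-1.68968737e-01  9.85621111e-01  4.18964262e-04 -6.44487493e-04] [-0.66613816 -0.3823404   0.09976244] -0.19669392177826084
box [266. 273.] 17904 [ 495.  -247.3   56. ] [ 460. -318.   53.] [617. -29.  58.]
box [ 73. 371.] 449 [ 699.9 -384.1   54.9] [ 687. -432.   51.] [ 727. -356.   59.]
mod [192. 276.] 384 [ 530.4 -283.5   77.7] [ 519. -295.   77.] [ 542. -272.   79.]
mod [249. 308.] 708 [ 546.3 -222.3   80.4] [ 512. -229.   77.] [ 575. -200.   83.]
mod [277. 316.] 595 [ 544.5 -191.6   80.4] [ 513. -197.   77.] [ 577. -186.   82.]
mod [378. 338.] 386 [536.3 -89.6  80.1] [518. -97.  77.] [547. -69.  82.]
mod [404. 339.] 133 [525.2 -62.   80.2] [519. -66.  78.] [537. -56.  82.]
green [196. 279.] 612 [ 533.7 -279.5   77.2] [ 520. -291.   66.] [ 551. -266.   79.]
red [82. 46.] 139 [ 364.4 -460.7    0.9] [ 358. -465.   -1.] [ 371. -453.    8.]
red [ 51. 405.] 137 [ 8.159e+02 -4.297e+02  8.000e-01] [ 747. -448.   -1.] [ 822. -414.   61.]
```

View pics/w.png

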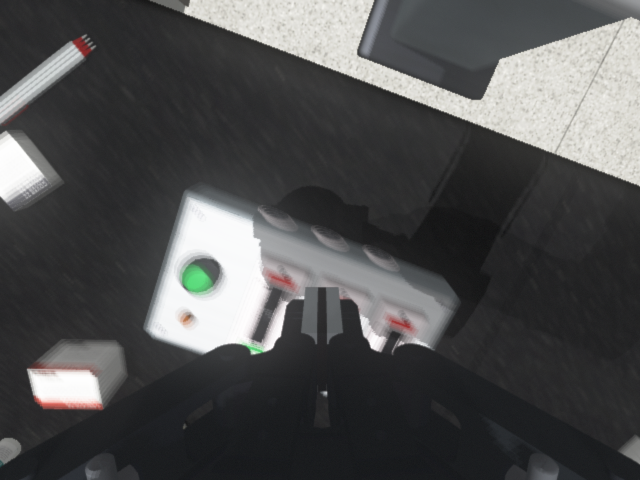

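View pics/c.png

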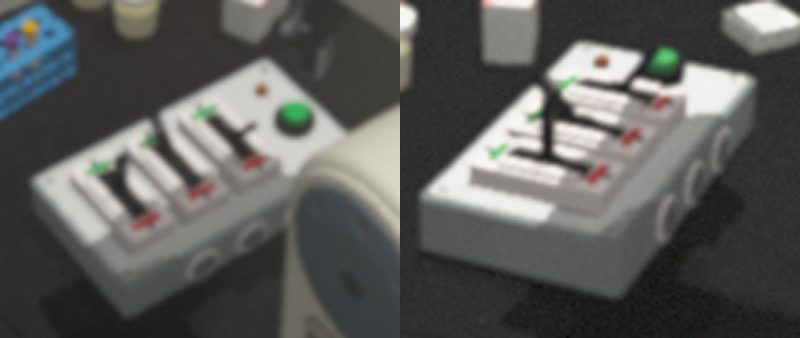

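The wrist view shows the button at about pixel (196,279), with the levers hidden behind the fingers. In the side crop the left lever stands upright at about (548,115). I'll go further ahead and square the tool so the wrist camera sees the levers.

Call:
{"api": "apply_moves", "payload": {
  "commands": "36 8 0 0 0 -0.08;72 16 0 0 0 -0.16;108 24 0 0 0 -0.24;144 30 0 0 0 -0.32;180 30 0 0 0 -0.335"
}}

```text
time: 1.5
ee_pos: [601.1, -160.5, 300.0]
ee_rot: [0.002, 1.0, 0.0, -0.0]
ft_force: [0.3, -0.1, 1.1]
finger_gap: 0.1
grasp_force: 0.0
```

```bash
python3 - <<'E'
from h import *
w=cap('wrist');w=cap('wrist');save(w,'w2.png')
W=cloud(w);np.savez('w.npz',W=W,img=w['img'],R=w['R'],t=w['t'],K=[w['f'],w['cx'],w['cy']])
s=r.state();print(s['time'],s['ee_pos'],s['ee_rot'],s['ft_force'],-w['R'].T@w['t'])
hsv=cv2.cvtColor(w['img'],cv2.COLOR_RGB2HSV)
for nm,m in (('mod',abs(W[...,2]-80)<3),('green',cv2.inRange(hsv,(45,90,40),(85,255,255))>0),('red',cv2.inRange(hsv,(0,130,80),(8,255,255))>0),('black',(hsv[...,2]<80)&(W[...,2]>86)&(W[...,2]<140))):
    n,l,st,ce=cv2.connectedComponentsWithStats(m.astype('uint8'))
    for i in range(1,n):
        if st[i,4]>60:
            Q=W[l==i]; print(nm,ce[i].round(),st[i,4],np.nanmedian(Q,0).round(1),np.nanpercentile(Q,2,axis=0).round(),np.nanpercentile(Q,98,axis=0).round())
E
```

```text
1.6 [ 603.06349403 -160.60220286  294.63796907] [ 4.91913752e-04  9.99992781e-01  4.85267399e-04 -3.73643021e-03] [ 0.5048883  -0.41208263 -1.487093  ] [ 529.8099925  -160.38091902  416.59843004]
mod [248. 136.] 912 [ 544.6 -222.9   80.2] [ 513. -228.   78.] [ 576. -218.   82.]
mod [282. 137.] 1188 [ 547.7 -192.4   80.3] [ 515. -214.   78.] [ 577. -186.   83.]
mod [324. 138.] 920 [ 546.3 -158.2   80.3] [ 516. -163.   78.] [ 579. -153.   82.]
mod [356. 139.] 1249 [ 545.6 -128.3   80.4] [ 518. -150.   77.] [ 580. -121.   83.]
mod [404. 142.] 1271 [548.2 -92.1  80.3] [520. -99.  77.] [582. -70.  83.]
mod [177. 120.] 497 [ 531.3 -283.4   77.6] [ 521. -295.   77.] [ 543. -272.   79.]
mod [439. 123.] 443 [534.2 -61.3  80.2] [520. -66.  78.] [548. -56.  82.]
mod [433. 168.] 350 [572.1 -63.2  80.3] [560. -68.  78.] [584. -58.  82.]
mod [592. 362.] 183 [770.4 116.7  79.8] [753. 115.  77.] [791. 120.  83.]
mod [615. 356.] 72 [763.8 140.4  80.5] [759. 133.  77.] [767. 144.  83.]
mod [633. 359.] 61 [767.2 159.1  79.4] [765. 152.  77.] [769. 165.  83.]
mod [615. 437.] 1002 [866.7 166.6  77.9] [85
[... 229 characters left out ...]
 -154.6   76.2] [ 583. -158.   75.] [ 591. -151.  109.]
green [411. 190.] 210 [592.1 -79.9  76.5] [589. -93.  75.] [596. -65.  78.]
red [268.  83.] 255 [ 502.1 -205.1   76.2] [ 499. -219.   75.] [ 505. -191.   78.]
red [346.  87.] 258 [ 505.3 -139.8   76.3] [ 502. -154.   75.] [ 508. -126.   78.]
red [423.  91.] 266 [508.6 -74.9  76.3] [505. -89.  75.] [512. -61.  78.]
red [ 88. 329.] 156 [ 741.9 -407.7   60.5] [ 735. -421.   59.] [ 748. -395.   62.]
black [264. 111.] 525 [ 527.6 -204.6  103.5] [ 510. -212.   87.] [ 539. -199.  123.]
black [426. 146.] 307 [550.3 -83.2 127.1] [547. -85.  88.] [555. -72. 133.]
black [342. 171.] 544 [ 568.7 -144.    99. ] [ 557. -150.   86.] [ 588. -137.  118.]
```

View pics/w2.png

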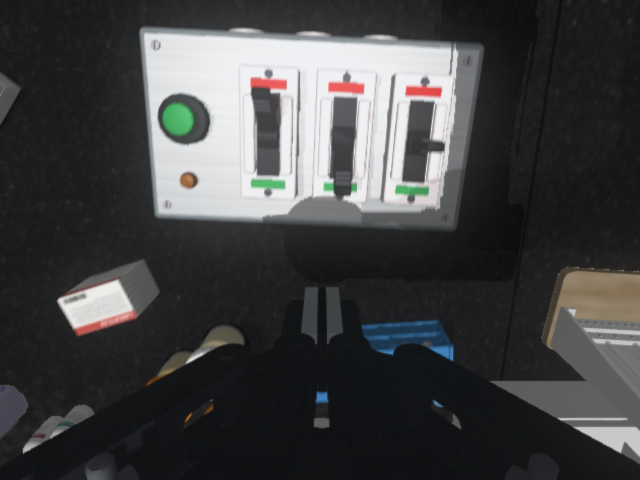

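The levers are now clear. The left one at pixel (426,146), world (550,-78), is upright and so tripped. The middle one (342,171) is on, the right one (264,111) is off, and the button is at (178,119). The box yaw is about -0.052.

Call:
{"api": "apply_moves", "payload": {
  "commands": "-4 22 -27 0 0 -0.02;-8 44 -54 0 0 -0.04;-12 66 -80 0 0 -0.052;-15 80 -100 0 0 -0.052;-15 80 -100 0 0 -0.052"
}}

```text
time: 2.02
ee_pos: [581.5, -78.9, 195.3]
ee_rot: [0.026, 1.0, 0.001, -0.004]
ft_force: [-1.3, -0.9, 0.9]
finger_gap: -0.3
grasp_force: 0.0
```

```bash
python3 - <<'E'
from h import *
for i in range(2):
    w=cap('wrist'); s=r.state();print(s['time'],s['ee_pos'],s['ee_rot'],s['ft_force'])
W=cloud(w);save(w,'w3.png')
print('fingers',[W[v,u].round(1) for v,u in((289,310),(289,334),(295,310),(295,334),(305,322))])
m=(W[...,2]>100)&(W[...,2]<140)&(abs(W[...,1]+78)<20)&(W[...,0]<565)
Q=W[m];print(len(Q),np.percentile(Q,[5,50,95],axis=0).round(1)); T=Q[Q[:,2]>127];print(len(T),np.percentile(T,[5,50,95],axis=0).round(1))
E
```

```text
2.0667 [583.02736835 -80.42501656 198.05492945] [ 2.57289884e-02  9.99665704e-01 -1.77206549e-04 -2.54325761e-03] [ 0.29401636 -0.04980918  1.39257611]
2.1167 [584.3876792  -81.23903978 200.10320373] [ 2.59733831e-02  9.99662345e-01 -4.66574932e-04 -6.01590579e-04] [-0.33971881 -0.44357733  0.84350394]
fingers [array([570.7, -84.2, 183. ]), array([571.3, -74.8, 182.8]), array([571. , -84.1, 187.7]), array([571.3, -75. , 187.9]), array([571.2, -79.5, 195.8])]
659 [[546.8 -83.4 104.6]
 [548.6 -77.3 130.4]
 [554.2 -71.4 132.2]]
430 [[547.3 -83.4 129.1]
 [550.6 -77.4 131.2]
 [554.6 -71.4 132.3]]
```

View pics/w3.png

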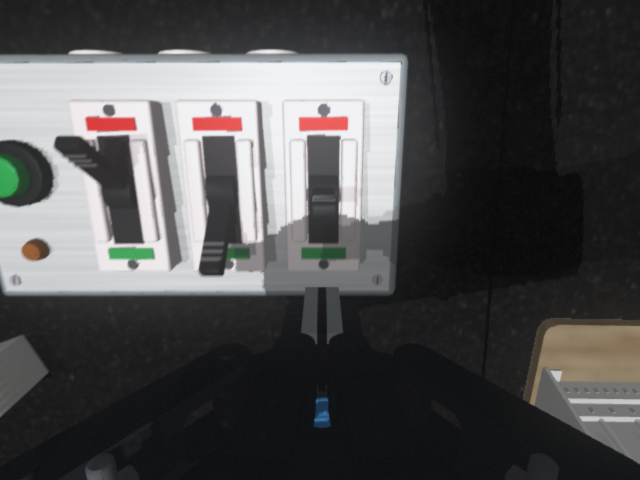

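The tripped lever tip is at (550.7,-77.4,131), straight ahead of the fingers at pixel (323,200). The finger face at x≈571 is clear of it. I'll descend and approach.

Call:
{"api": "apply_moves", "payload": {
  "commands": "0 1 -20 0 0 0;0 1 -40 0 0 0;0 2 -57 0 0 0;-5 2 -57 0 0 0;-11 2 -57 0 0 0"
}}

```text
time: 2.53
ee_pos: [574.1, -79.7, 143.9]
ee_rot: [0.027, 1.0, -0.0, 0.0]
ft_force: [0.5, 0.3, 0.5]
finger_gap: -0.1
grasp_force: 0.0
```

Call:
{"api": "apply_moves", "payload": {
  "commands": "-2 0 0 0 0 0;-4 0 0 0 0 0;-6 0 0 0 0 0;-8 0 0 0 0 0;-10 0 0 0 0 0"
}}

```text
time: 2.95
ee_pos: [564.8, -78.4, 144.1]
ee_rot: [0.026, 1.0, -0.0, 0.001]
ft_force: [0.8, -0.3, 1.0]
finger_gap: 0.3
grasp_force: 0.7
```

Call:
{"api": "apply_moves", "payload": {
  "commands": "-1 0 0 0 0 0;-2 0 0 0 0 0;-3 0 0 0 0 0;-4 0 0 0 0 0;-5 0 0 0 0 0"
}}

```text
time: 3.37
ee_pos: [559.1, -78.3, 143.1]
ee_rot: [0.026, 1.0, 0.0, 0.0]
ft_force: [1.4, -0.3, 1.7]
finger_gap: 0.2
grasp_force: 0.6
```

Call:
{"api": "apply_moves", "payload": {
  "commands": "-1 0 0 0 0 0;-2 0 0 0 0 0;-2 0 0 0 0 0;-3 0 -1 0 0 0;-3 0 -1 0 0 0"
}}

```text
time: 3.78
ee_pos: [555.9, -78.4, 141.9]
ee_rot: [0.026, 1.0, -0.0, -0.0]
ft_force: [1.1, 0.1, -0.1]
finger_gap: 0.3
grasp_force: 0.5
```

Call:
{"api": "apply_moves", "payload": {
  "commands": "-1 0 0 0 0 0;-2 0 0 0 0 0;-3 0 -0.5 0 0 0;-4 0 -0.5 0 0 0;-4 0 -0.5 0 0 0"
}}

```text
time: 4.2
ee_pos: [551.8, -78.3, 141.5]
ee_rot: [0.026, 1.0, 0.0, -0.0]
ft_force: [1.1, -0.2, 0.2]
finger_gap: -0.3
grasp_force: 0.3
```

Call:
{"api": "apply_moves", "payload": {
  "commands": "-1 0 0 0 0 0;-2 0 -0.5 0 0 0;-3 0 -1 0 0 0;-4 0 -1 0 0 0;-4 0 -1 0 0 0"
}}

```text
time: 4.62
ee_pos: [547.8, -78.3, 140.5]
ee_rot: [0.026, 1.0, 0.0, -0.0]
ft_force: [0.6, 0.2, -0.5]
finger_gap: -0.2
grasp_force: 0.4
```

Call:
{"api": "apply_moves", "payload": {
  "commands": "-1 0 0 0 0 0;-2 0 -0.5 0 0 0;-3 0 -1 0 0 0;-3.5 0 -1 0 0 0;-3.5 0 -1 0 0 0"
}}

```text
time: 5.03
ee_pos: [544.4, -78.3, 139.5]
ee_rot: [0.026, 1.0, 0.0, -0.0]
ft_force: [0.6, 0.7, 0.2]
finger_gap: -0.1
grasp_force: 0.4
```

Call:
{"api": "apply_moves", "payload": {
  "commands": "-1 0 -0.5 0 0 0;-2 0 -1 0 0 0;-3 0 -1 0 0 0;-3.5 0 -1.2 0 0 0;-3.5 0 -1.2 0 0 0"
}}

```text
time: 5.45
ee_pos: [540.9, -78.3, 138.3]
ee_rot: [0.026, 1.0, 0.0, -0.0]
ft_force: [1.4, 0.2, 0.5]
finger_gap: -0.2
grasp_force: 0.4
```

Call:
{"api": "apply_moves", "payload": {
  "commands": "-1 0 -0.5 0 0 0;-1.5 0 -0.7 0 0 0;-2 0 -1 0 0 0;-3 0 -1.4 0 0 0;-3 0 -1.4 0 0 0"
}}

```text
time: 5.87
ee_pos: [538.8, -78.3, 137.3]
ee_rot: [0.026, 1.0, 0.0, 0.001]
ft_force: [3.9, 0.9, 0.4]
finger_gap: 0.1
grasp_force: 1.6
```

Call:
{"api": "apply_moves", "payload": {
  "commands": "-1 0 -0.5 0 0 0;-1.5 0 -0.8 0 0 0;-2 0 -1.1 0 0 0;-2 0 -1.1 0 0 0;-2 0 -1.1 0 0 0"
}}

```text
time: 6.28
ee_pos: [537.1, -78.2, 136.5]
ee_rot: [0.026, 1.0, 0.0, 0.001]
ft_force: [4.5, -0.2, 0.2]
finger_gap: 0.1
grasp_force: 2.5
```

Call:
{"api": "apply_moves", "payload": {
  "commands": "-0.3 0 -0.8 0 0 0;-0.6 0 -1.7 0 0 0;-0.6 0 -1.7 0 0 0;-0.6 0 -1.7 0 0 0;-0.6 0 -1.7 0 0 0"
}}

```text
time: 6.7
ee_pos: [536.4, -78.4, 135.5]
ee_rot: [0.026, 1.0, -0.0, 0.001]
ft_force: [4.0, 1.5, 6.4]
finger_gap: -0.0
grasp_force: 3.0
```

```bash
cat > f.py <<'E'
from h import *
F=[]
for i in range(3):
    w=cap('side'); s=r.state(); F.append(np.r_[s['ft_force'],s['ee_pos'],s['wrist_torque']*10])
print(s['time'],np.mean(F,0).round(2),np.std(F,0).round(2))
E
python3 f.py; python3 - <<'E'
import cv2
from h import *
c=cap('side');cv2.imwrite('pics/s1.png',cv2.resize(c['img'][190:290,240:373],(798,600),interpolation=cv2.INTER_CUBIC)[:,:,::-1])
E
```

```text
6.85 [ 2.9900e+00  7.4000e-01  6.4900e+00  5.3639e+02 -7.8410e+01  1.3546e+02
  3.4600e+00 -1.1010e+01 -2.0000e-01] [0.41 0.5  0.13 0.01 0.01 0.01 0.17 0.09 0.16]
```

View pics/s1.png

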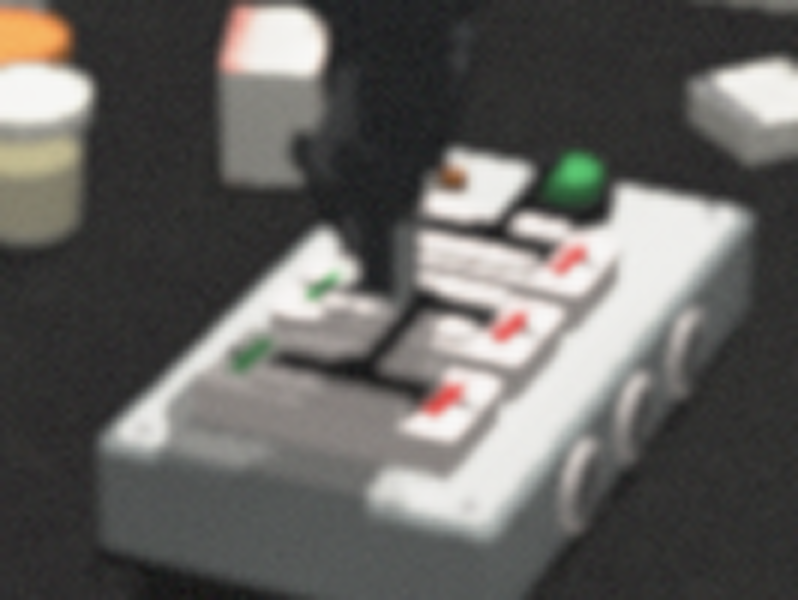

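Call:
{"api": "apply_moves", "payload": {
  "commands": "-0.6 0 -0.3 0 0 0;-1.2 0 -0.6 0 0 0;-1.8 0 -0.9 0 0 0;-1.8 0 -0.9 0 0 0;-1.8 0 -0.9 0 0 0"
}}

```text
time: 7.32
ee_pos: [535.6, -78.4, 135.1]
ee_rot: [0.026, 1.0, -0.0, 0.003]
ft_force: [4.9, 1.2, 6.0]
finger_gap: 0.2
grasp_force: 3.9
```

```bash
python3 f.py
```

```text
7.4667 [ 5.3000e+00  9.5000e-01  6.3200e+00  5.3560e+02 -7.8390e+01  1.3507e+02
  3.6900e+00 -1.7950e+01  7.0000e-02] [0.37 0.22 0.11 0.01 0.01 0.   0.13 0.22 0.18]
```

Call:
{"api": "apply_moves", "payload": {
  "commands": "-0.8 0 -0.5 0 0 0;-1.6 0 -1.1 0 0 0;-2.4 0 -1.6 0 0 0;-2.9 0 -2 0 0 0;-2.9 0 -2 0 0 0"
}}

```text
time: 7.88
ee_pos: [533.3, -78.4, 133.7]
ee_rot: [0.026, 1.0, -0.0, 0.003]
ft_force: [5.7, 1.3, 7.9]
finger_gap: 0.0
grasp_force: 4.5
```

```bash
python3 f.py
```

```text
8.0333 [ 5.4500e+00  8.8000e-01  7.9200e+00  5.3324e+02 -7.8360e+01  1.3359e+02
  4.6000e+00 -1.8940e+01 -2.8000e-01] [0.31 0.88 0.48 0.01 0.01 0.01 0.35 0.15 0.17]
```

Call:
{"api": "apply_moves", "payload": {
  "commands": "-0.7 0 -0.5 0 0 0;-1.4 0 -1 0 0 0;-2.1 0 -1.4 0 0 0;-2.1 0 -1.4 0 0 0;-2.1 0 -1.4 0 0 0"
}}

```text
time: 8.45
ee_pos: [532.5, -78.4, 133.1]
ee_rot: [0.025, 1.0, -0.0, 0.005]
ft_force: [7.5, 2.0, 9.4]
finger_gap: -0.0
grasp_force: 5.8
```

```bash
python3 f.py
```

```text
8.6 [ 7.3200e+00  1.2200e+00  9.9700e+00  5.3247e+02 -7.8340e+01  1.3314e+02
  5.0200e+00 -2.5330e+01  7.0000e-02] [0.67 0.39 0.76 0.01 0.   0.   0.19 0.35 0.35]
```

Call:
{"api": "apply_moves", "payload": {
  "commands": "-0.3 0 -0.2 0 0 0;-0.6 0 -0.4 0 0 0;-0.9 0 -0.6 0 0 0;-1.2 0 -0.7 0 0 0;-1.2 0 -0.7 0 0 0"
}}

```text
time: 9.02
ee_pos: [532.1, -78.3, 132.9]
ee_rot: [0.025, 1.0, -0.0, 0.006]
ft_force: [9.1, 2.4, 10.0]
finger_gap: -0.1
grasp_force: 6.6
```

```bash
python3 f.py
```

```text
9.1667 [ 9.0700e+00  9.6000e-01  1.0120e+01  5.3209e+02 -7.8340e+01  1.3291e+02
  4.9300e+00 -3.0120e+01 -2.3000e-01] [0.31 0.54 0.3  0.01 0.01 0.   0.24 0.56 0.22]
```

Call:
{"api": "apply_moves", "payload": {
  "commands": "-0.2 0 -0.2 0 0 0;-0.4 0 -0.4 0 0 0;-0.6 0 -0.6 0 0 0;-0.8 0 -0.8 0 0 0;-0.8 0 -0.8 0 0 0"
}}

```text
time: 9.58
ee_pos: [531.8, -78.3, 132.7]
ee_rot: [0.025, 1.0, -0.0, 0.007]
ft_force: [8.9, 1.6, 12.5]
finger_gap: 0.0
grasp_force: 7.3
```

```bash
python3 f.py
```

```text
9.7333 [ 8.6700e+00  1.5100e+00  1.2400e+01  5.3179e+02 -7.8340e+01  1.3268e+02
  5.8700e+00 -3.0220e+01 -1.6000e-01] [0.61 0.27 0.09 0.   0.01 0.01 0.2  0.05 0.15]
```

Pushing force 15.2 N (14.7 N square to the lever) at 50 mm from the pivot, so it should be cocked. I'll back off and cross over to the robot side.

Call:
{"api": "apply_moves", "payload": {
  "commands": "5 0 4 0 0 0;12 0 10 0 0 0;18 0 25 0 0 0;18 0 45 0 0 0;18 0 55 0 0 0"
}}

```text
time: 10.15
ee_pos: [543.9, -78.7, 184.2]
ee_rot: [0.026, 1.0, -0.0, -0.001]
ft_force: [0.5, -0.5, -0.3]
finger_gap: -0.4
grasp_force: 0.0
```

Call:
{"api": "apply_moves", "payload": {
  "commands": "-20 1 0 0 0 0;-40 2 0 0 0 0;-60 3 0 0 0 0;-65 3 -15 0 0 0;-65 3 -30 0 0 0"
}}

```text
time: 10.57
ee_pos: [477.4, -75.4, 153.3]
ee_rot: [0.026, 1.0, 0.0, -0.0]
ft_force: [0.5, 0.2, -0.7]
finger_gap: 0.1
grasp_force: 0.0
```

```bash
python3 f.py; python3 - <<'E'
from h import *
c=cap('side');cv2.imwrite('pics/s2.png',cv2.resize(c['img'][190:290,240:373],(798,600),interpolation=cv2.INTER_CUBIC)[:,:,::-1])
E
```

```text
10.7167 [-1.1000e-01  8.0000e-02 -8.4000e-01  4.7677e+02 -7.5380e+01  1.5086e+02
  1.0000e-01  1.0400e+00 -2.9000e-01] [0.58 0.29 1.25 0.8  0.16 1.07 0.67 1.14 0.14]
```

View pics/s2.png

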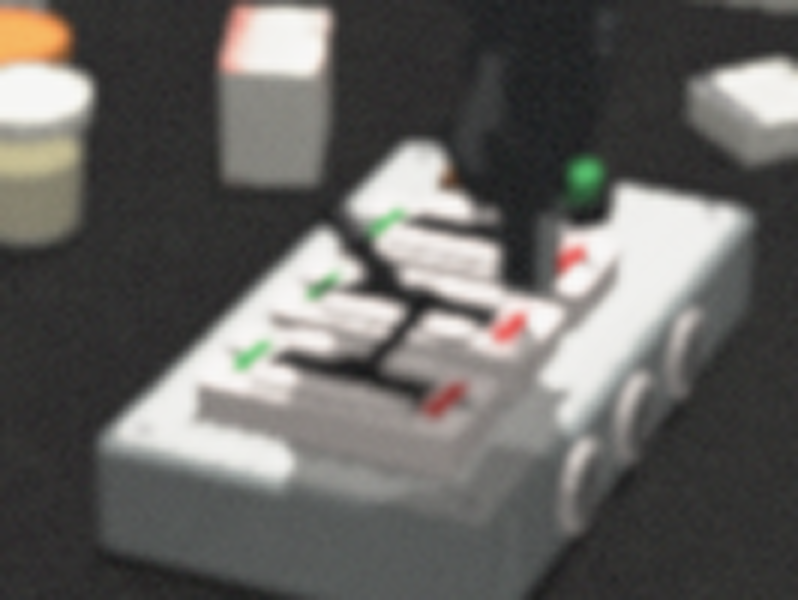

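The tripped lever now leans to off, with its tip near (425,310), and the tool is clear on the robot side. I'll lower it and push.

Call:
{"api": "apply_moves", "payload": {
  "commands": "0 0 -12 0 0 0;0 0 -24 0 0 0;7 0 -24 0 0 0;14 0 -24 0 0 0;20 -1 -24 0 0 0"
}}

```text
time: 11.18
ee_pos: [501.4, -76.4, 130.5]
ee_rot: [0.026, 1.0, -0.0, 0.001]
ft_force: [0.6, 0.5, 0.4]
finger_gap: 0.0
grasp_force: 0.0
```

Call:
{"api": "apply_moves", "payload": {
  "commands": "5 0 0 0 0 0;10 0 0 0 0 0;15 -1 0 0 0 0;20 -1 0 0 0 0;25 -1 0 0 0 0"
}}

```text
time: 11.6
ee_pos: [525.3, -77.4, 129.5]
ee_rot: [0.026, 1.0, -0.0, 0.0]
ft_force: [-0.9, -0.1, 1.1]
finger_gap: -0.2
grasp_force: 1.0
```

Call:
{"api": "apply_moves", "payload": {
  "commands": "4 0 0 0 0 0;8 0 0 0 0 0;12 -0.5 0 0 0 0;16 -1 0 0 0 0;18 -1 0 0 0 0"
}}

```text
time: 12.02
ee_pos: [543.2, -78.3, 129.3]
ee_rot: [0.026, 1.0, 0.0, -0.0]
ft_force: [-1.5, -0.2, 1.0]
finger_gap: -0.1
grasp_force: 1.0
```

Call:
{"api": "apply_moves", "payload": {
  "commands": "1 0 0 0 0 0;2 0 0 0 0 0;3 0 0 0 0 0;4 0 0 0 0 0;5 0 0 0 0 0"
}}

```text
time: 12.43
ee_pos: [547.4, -78.4, 129.1]
ee_rot: [0.026, 1.0, -0.0, -0.0]
ft_force: [-2.1, 0.0, -1.5]
finger_gap: 0.1
grasp_force: 0.8
```

Call:
{"api": "apply_moves", "payload": {
  "commands": "1 0 0 0 0 0;2 0 0 0 0 0;3 0 0 0 0 0;4 0 0 0 0 0;5 0 0 0 0 0"
}}

```text
time: 12.85
ee_pos: [552.8, -78.3, 129.4]
ee_rot: [0.026, 1.0, -0.0, 0.0]
ft_force: [-1.4, -0.3, -0.5]
finger_gap: 0.2
grasp_force: 0.7
```

Call:
{"api": "apply_moves", "payload": {
  "commands": "1 0 0 0 0 0;2 0 0 0 0 0;3 0 0 0 0 0;4 0 0 0 0 0;5 0 0 0 0 0"
}}

```text
time: 13.27
ee_pos: [557.9, -78.3, 129.5]
ee_rot: [0.026, 1.0, 0.0, 0.0]
ft_force: [-1.9, -0.1, 0.1]
finger_gap: -0.3
grasp_force: 0.7
```

Call:
{"api": "apply_moves", "payload": {
  "commands": "1 0 0 0 0 0;2 0 0 0 0 0;3 0 0 0 0 0;4 0 0 0 0 0;5 0 0 0 0 0"
}}

```text
time: 13.68
ee_pos: [562.9, -78.3, 129.5]
ee_rot: [0.026, 1.0, -0.0, 0.0]
ft_force: [-1.2, -0.6, -0.1]
finger_gap: 0.2
grasp_force: 0.6
```

Call:
{"api": "apply_moves", "payload": {
  "commands": "1 0 0 0 0 0;1.5 0 0 0 0 0;2 0 0 0 0 0;2.5 0 0 0 0 0;2.5 0 0 0 0 0"
}}

```text
time: 14.1
ee_pos: [565.3, -78.3, 129.4]
ee_rot: [0.026, 1.0, -0.0, 0.0]
ft_force: [-1.1, -0.5, 0.3]
finger_gap: -0.1
grasp_force: 0.4
```

Call:
{"api": "apply_moves", "payload": {
  "commands": "0.5 0 0 0 0 0;1 0 0 0 0 0;1.5 0 0 0 0 0;2 0 0 0 0 0;2 0 0 0 0 0"
}}

```text
time: 14.52
ee_pos: [567.3, -78.4, 129.4]
ee_rot: [0.026, 1.0, -0.0, 0.0]
ft_force: [-1.0, 0.1, 0.2]
finger_gap: 0.5
grasp_force: 0.4
```

Call:
{"api": "apply_moves", "payload": {
  "commands": "-10 0 0 0 0 0;-30 0 0 0 0 0;-37 0 30 0 0 0;-37 0 60 0 0 0;-37 -20 60 0 0 0"
}}

```text
time: 14.93
ee_pos: [533.5, -97.3, 196.2]
ee_rot: [0.024, 1.0, -0.0, 0.006]
ft_force: [1.5, -1.3, 0.7]
finger_gap: 0.0
grasp_force: 0.0
```

Call:
{"api": "apply_moves", "payload": {
  "commands": "0 -40 0 0 0 0;0 -80 0 0 0 0;0 -120 0 0 0 0;0 -160 0 0 0 0;0 -186 0 0 0 0"
}}

```text
time: 15.35
ee_pos: [530.2, -287.7, 189.6]
ee_rot: [0.027, 1.0, -0.001, 0.001]
ft_force: [0.8, 0.6, -0.7]
finger_gap: -0.3
grasp_force: 0.0
```

```bash
python3 f.py; python3 - <<'E'
from h import *
w=cap('side');W=cloud(w);hsv=cv2.cvtColor(w['img'],cv2.COLOR_RGB2HSV)
out=cv2.resize(w['img'][190:290,240:373],(798,600),interpolation=cv2.INTER_CUBIC)
w=cap('wrist');W=cloud(w);hsv=cv2.cvtColor(w['img'],cv2.COLOR_RGB2HSV)
m=cv2.inRange(hsv,(45,90,40),(85,255,255))>0
n,l,st,ce=cv2.connectedComponentsWithStats(m.astype('uint8'))
for i in range(1,n):
    if st[i,4]>100: Q=W[l==i];print(ce[i].round(),st[i,4],np.nanpercentile(Q,[2,50,98],axis=0).round(1))
cv2.imwrite('pics/s3.png',np.hstack([cv2.resize(out,(400,300)),cv2.resize(w['img'],(400,300))])[:,:,::-1])
E
```

```text
15.5 [ 2.3000e-01 -9.2000e-01  3.3000e-01  5.2998e+02 -2.8849e+02  1.8907e+02
 -1.4600e+00 -2.8000e-01  3.4000e-01] [0.73 1.22 1.06 0.16 1.81 0.08 2.61 0.52 0.29]
[323. 241.] 1298 [[ 518.8 -295.5   75.2]
 [ 530.6 -283.8   77.4]
 [ 542.8 -271.7   78.7]]
[436. 313.] 421 [[ 583.4 -223.2   75.3]
 [ 587.  -209.4   76.4]
 [ 590.8 -195.1   77.8]]
[526. 313.] 335 [[ 583.2 -158.4   75.4]
 [ 590.  -147.9   76.5]
 [ 594.1 -137.1   84.6]]
[622. 313.] 352 [[589.5 -93.8  75.4]
 [593.6 -82.3  76.5]
 [597.3 -70.4  77.6]]
```

View pics/s3.png

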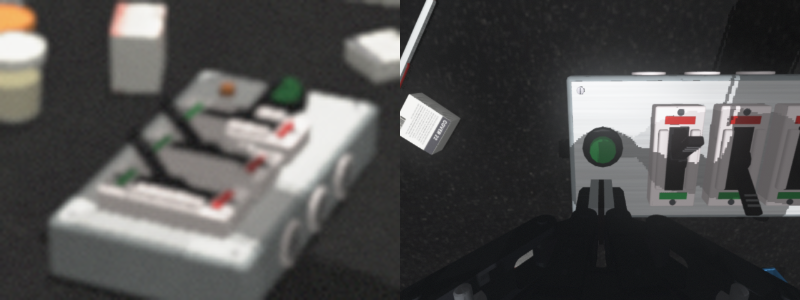

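The tripped lever now lies parallel to the middle "on" lever in the left image. The button is directly below the fingers at world (530.6,-283.8,77.5).

Call:
{"api": "apply_moves", "payload": {
  "commands": "0 0 -25 0 0 0;0 0 -50 0 0 0;0 0 -70 0 0 0;0 0 -83 0 0 0;0 0 -83 0 0 0"
}}

```text
time: 16.02
ee_pos: [528.8, -282.2, 103.4]
ee_rot: [0.025, 1.0, 0.001, -0.002]
ft_force: [0.3, 0.1, 0.2]
finger_gap: -0.4
grasp_force: 0.0
```

Call:
{"api": "apply_moves", "payload": {
  "commands": "0 0 -2 0 0 0;0 0 -4 0 0 0;0 0 -6 0 0 0;0 0 -8 0 0 0;0 0 -9 0 0 0"
}}

```text
time: 16.43
ee_pos: [530.8, -284.3, 98.1]
ee_rot: [0.026, 1.0, -0.0, 0.001]
ft_force: [1.1, 0.7, 1.7]
finger_gap: 0.1
grasp_force: 1.0
```

Call:
{"api": "apply_moves", "payload": {
  "commands": "0 0 -1 0 0 0;0 0 -2 0 0 0;0 0 -3 0 0 0;0 0 -3 0 0 0;0 0 -3 0 0 0"
}}

```text
time: 16.85
ee_pos: [530.8, -284.4, 94.9]
ee_rot: [0.026, 1.0, -0.0, 0.001]
ft_force: [0.6, 1.2, 3.5]
finger_gap: 0.1
grasp_force: 1.9
```

Call:
{"api": "apply_moves", "payload": {
  "commands": "0 0 -0.5 0 0 0;0 0 -1 0 0 0;0 0 -1.5 0 0 0;0 0 -2 0 0 0;0 0 -2 0 0 0"
}}

```text
time: 17.27
ee_pos: [530.8, -284.4, 93.1]
ee_rot: [0.026, 1.0, -0.0, 0.001]
ft_force: [1.9, 2.9, 7.4]
finger_gap: 0.4
grasp_force: 3.4
```

Call:
{"api": "apply_moves", "payload": {
  "commands": "0 0 -0.5 0 0 0;0 0 -1 0 0 0;0 0 -1.5 0 0 0;0 0 -1.5 0 0 0;0 0 -1.5 0 0 0"
}}

```text
time: 17.68
ee_pos: [530.8, -284.4, 92.9]
ee_rot: [0.026, 1.0, -0.0, 0.001]
ft_force: [-0.9, 4.9, 14.2]
finger_gap: -0.3
grasp_force: 7.1
```

Bottomed out: the force rises with no further travel. Releasing and lifting clear.

Call:
{"api": "apply_moves", "payload": {
  "commands": "0 0 6 0 0 0;0 0 20 0 0 0;0 0 50 0 0 0;0 0 80 0 0 0;0 0 110 0 0 0"
}}

```text
time: 18.1
ee_pos: [528.6, -284.4, 200.6]
ee_rot: [0.026, 1.0, 0.0, -0.002]
ft_force: [0.5, -0.3, -0.6]
finger_gap: -0.2
grasp_force: 0.0
```

Call:
{"api": "apply_moves", "payload": {
  "commands": "0 0 15 0 0 0;0 0 30 0 0 0;0 0 30 0 0 0;0 0 30 0 0 0;0 0 30 0 0 0"
}}

```text
time: 18.52
ee_pos: [529.2, -284.1, 229.1]
ee_rot: [0.026, 1.0, 0.001, -0.002]
ft_force: [0.5, 0.1, -0.8]
finger_gap: 0.2
grasp_force: 0.0
```

```bash
python3 - <<'E'
from h import *
w=cap('wrist');W=cloud(w);hsv=cv2.cvtColor(w['img'],cv2.COLOR_RGB2HSV)
m=cv2.inRange(hsv,(45,90,40),(85,255,255))>0
n,l,st,ce=cv2.connectedComponentsWithStats(m.astype('uint8'))
for i in range(1,n):
    if st[i,4]>100: print(st[i,4],np.nanpercentile(W[l==i],[50,98],axis=0).round(1))
for y,x in((-77.4,550.4),(-142,547),(-207,544)):
    m=(abs(W[...,1]-y)<16)&(W[...,2]>100)&(W[...,2]<140)&(abs(W[...,0]-x)<60)
    if m.any(): print(y,m.sum(),(np.median(W[m],0)-[x,y,71]).round(1))
E
```

```text
973 [[ 530.7 -284.    77.4]
 [ 543.1 -272.2   78.9]]
319 [[593.5 -80.4  76.5]
 [597.1 -65.9  77.8]]
317 [[ 587.1 -209.2   76.4]
 [ 591.  -195.3   77.7]]
240 [[ 590.2 -148.8   76.5]
 [ 594.  -138.5   77.7]]
-77.4 1008 [28.6 -4.2 40.6]
-142 825 [32.4 -3.7 38.9]
-207 636 [-27.8  -0.8  46.8]
```

The button is up. I'll check the thrown lever's angle more closely against the one known to be on.

```bash
python3 - <<'E'
from h import *
for cam in('wrist','side','scene'):
  W=cloud(cap(cam))
  for y,x in((-77.4,550.4),(-142.3,547),(-207.2,543.7)):
    D=W-[x,y,71]; s=D[...,0]*.9986-D[...,1]*.052; z=D[...,2]; d=D[...,1]*.9986+D[...,0]*.052
    m=(abs(d)<6)&(z>22)&(z<66)&(abs(s)<60)
    if m.sum()<20: continue
    S,Z=s[m],z[m]; rr=np.hypot(S,Z); k=rr>np.percentile(rr,90)
    u,sv,vt=np.linalg.svd(np.c_[S-S.mean(),Z-Z.mean()],full_matrices=False)
    print(cam,y,m.sum(),'line',np.arctan(vt[0,0]/vt[0,1]).round(3),'far',S[k].mean().round(1),Z[k].mean().round(1),np.arctan2(S[k].mean(),Z[k].mean()).round(3), 'med',np.median(np.arctan2(S,Z)).round(3))
E
```

```text
wrist -77.4 892 line 0.701 far 36.9 48.5 0.651 med 0.589
wrist -142.3 854 line 0.784 far 40.9 45.4 0.733 med 0.672
wrist -207.2 550 line -0.722 far -32.7 50.8 -0.572 med -0.508
side -77.4 51 line 0.704 far 35.4 44.5 0.672 med 0.637
side -142.3 31 line 0.839 far 39.3 39.7 0.779 med 0.726
scene -77.4 43 line 0.722 far 34.0 46.4 0.633 med 0.565
scene -142.3 28 line 0.853 far 39.9 44.2 0.735 med 0.7
```

The thrown lever reads about 0.08–0.1 rad short of the on lever, so roughly 0.66. That clears 0.6, but there is plenty of time, so I'll push it a little further and press the button again to be certain.

Call:
{"api": "apply_moves", "payload": {
  "commands": "0 41 0 0 0 0;1 82 0 0 0 0;2 123 0 0 0 0;3 164 0 0 0 0;4 204 0 0 0 0"
}}

```text
time: 19.13
ee_pos: [533.6, -78.5, 230.5]
ee_rot: [0.026, 1.0, -0.0, -0.0]
ft_force: [1.2, 1.6, 0.2]
finger_gap: 0.3
grasp_force: 0.0
```

Call:
{"api": "apply_moves", "payload": {
  "commands": "0 2 -35 0 0 0;0 2 -70 0 0 0;0 2 -95 0 0 0;0 2 -102 0 0 0;5 2 -102 0 0 0"
}}

```text
time: 19.55
ee_pos: [537.3, -78.5, 126.9]
ee_rot: [0.026, 1.0, -0.0, -0.003]
ft_force: [-0.6, -0.8, 0.7]
finger_gap: -0.2
grasp_force: 0.0
```

Call:
{"api": "apply_moves", "payload": {
  "commands": "6 0 0 0 0 0;12 0 0 0 0 0;18 0 0 0 0 0;23 0 0 0 0 0;27 0 0 0 0 0"
}}

```text
time: 19.97
ee_pos: [567.5, -78.4, 129.7]
ee_rot: [0.026, 1.0, 0.0, 0.001]
ft_force: [0.4, 0.0, 0.1]
finger_gap: 0.2
grasp_force: 0.0
```

Call:
{"api": "apply_moves", "payload": {
  "commands": "1 0 0 0 0 0;2 0 0 0 0 0;3 0 0 0 0 0;4 0 0 0 0 0;4 0 0 0 0 0"
}}

```text
time: 20.38
ee_pos: [569.8, -78.4, 128.7]
ee_rot: [0.026, 1.0, -0.0, -0.0]
ft_force: [-1.7, -0.8, 0.2]
finger_gap: 0.2
grasp_force: 0.5
```

Call:
{"api": "apply_moves", "payload": {
  "commands": "0.5 0 0 0 0 0;1 0 0 0 0 0;1.5 0 0 0 0 0;2 0 0 0 0 0;2 0 0 0 0 0"
}}

```text
time: 20.8
ee_pos: [572.3, -78.3, 128.9]
ee_rot: [0.026, 1.0, 0.0, 0.0]
ft_force: [-0.3, -0.1, -0.8]
finger_gap: -0.1
grasp_force: 0.4
```

Call:
{"api": "apply_moves", "payload": {
  "commands": "-10 0 0 0 0 0;-35 0 0 0 0 0;-42 0 35 0 0 0;-42 0 60 0 0 0;-42 -20 60 0 0 0"
}}

```text
time: 21.22
ee_pos: [532.9, -97.2, 195.0]
ee_rot: [0.024, 1.0, -0.0, 0.006]
ft_force: [1.4, 0.3, 1.0]
finger_gap: 0.1
grasp_force: 0.0
```

Call:
{"api": "apply_moves", "payload": {
  "commands": "0 -40 0 0 0 0;0 -80 0 0 0 0;0 -120 0 0 0 0;0 -160 0 0 0 0;0 -186 0 0 0 0"
}}

```text
time: 21.63
ee_pos: [530.1, -287.7, 189.0]
ee_rot: [0.027, 1.0, -0.0, 0.001]
ft_force: [0.6, -0.3, 0.1]
finger_gap: -0.3
grasp_force: 0.0
```

Call:
{"api": "apply_moves", "payload": {
  "commands": "0 0 -25 0 0 0;0 0 -50 0 0 0;0 0 -70 0 0 0;0 0 -82 0 0 0;0 0 -82 0 0 0"
}}

```text
time: 22.05
ee_pos: [528.7, -283.8, 103.7]
ee_rot: [0.026, 1.0, 0.001, -0.002]
ft_force: [-1.1, -0.4, 0.1]
finger_gap: 0.0
grasp_force: 0.0
```

Call:
{"api": "apply_moves", "payload": {
  "commands": "0 0 -3 0 0 0;0 0 -6 0 0 0;0 0 -9 0 0 0;0 0 -11 0 0 0;0 0 -12 0 0 0"
}}

```text
time: 22.47
ee_pos: [531.1, -284.5, 95.9]
ee_rot: [0.026, 1.0, -0.0, 0.001]
ft_force: [0.5, 0.3, 2.8]
finger_gap: 0.3
grasp_force: 1.6
```

Call:
{"api": "apply_moves", "payload": {
  "commands": "0 0 -1 0 0 0;0 0 -2 0 0 0;0 0 -3 0 0 0;0 0 -3.5 0 0 0;0 0 -4 0 0 0"
}}

```text
time: 22.88
ee_pos: [531.1, -284.6, 93.0]
ee_rot: [0.026, 1.0, -0.001, 0.001]
ft_force: [-0.7, 2.6, 15.2]
finger_gap: -0.2
grasp_force: 7.2
```

Call:
{"api": "apply_moves", "payload": {
  "commands": "0 0 -0.3 0 0 0;0 0 -0.6 0 0 0;0 0 -0.8 0 0 0;0 0 -0.8 0 0 0;0 0 -0.8 0 0 0"
}}

```text
time: 23.3
ee_pos: [531.1, -284.6, 92.9]
ee_rot: [0.026, 1.0, -0.001, 0.002]
ft_force: [-2.6, 3.7, 14.5]
finger_gap: -0.1
grasp_force: 7.8
```

Call:
{"api": "apply_moves", "payload": {
  "commands": "0 0 6 0 0 0;0 0 20 0 0 0;0 0 50 0 0 0;0 0 80 0 0 0;0 0 110 0 0 0"
}}

```text
time: 23.72
ee_pos: [529.1, -284.0, 200.3]
ee_rot: [0.026, 1.0, 0.001, -0.002]
ft_force: [0.9, -0.4, 0.6]
finger_gap: -0.1
grasp_force: 0.0
```

Call:
{"api": "apply_moves", "payload": {
  "commands": "0 0 15 0 0 0;0 0 30 0 0 0;0 0 30 0 0 0;0 0 30 0 0 0;0 0 30 0 0 0"
}}

```text
time: 24.13
ee_pos: [529.5, -283.9, 228.5]
ee_rot: [0.026, 1.0, 0.001, -0.001]
ft_force: [-0.2, -0.4, -0.7]
finger_gap: 0.1
grasp_force: 0.0
```

```bash
python3 - <<'E'
from h import *
for cam in('wrist','side'):
  W=cloud(cap(cam))
  for y,x in((-77.4,550.4),(-142.3,547),(-207.2,543.7)):
    D=W-[x,y,71]; s=D[...,0]*.9986-D[...,1]*.052; z=D[...,2]; d=D[...,1]*.9986+D[...,0]*.052
    m=(abs(d)<6)&(z>22)&(z<66)&(abs(s)<60)
    if m.sum()<20: continue
    S,Z=s[m],z[m]; rr=np.hypot(S,Z); k=rr>np.percentile(rr,90)
    print(cam,y,np.arctan2(S[k].mean(),Z[k].mean()).round(3))
  m=np.hypot(W[...,0]-530.6,W[...,1]+283.8)<8; print('button z',np.nanmedian(W[m][:,2]) if m.any() else None)
E
```

```text
wrist -77.4 0.723
wrist -142.3 0.728
wrist -207.2 -0.578
button z 252.0020707311381
side -77.4 0.78
side -142.3 0.706
button z 74.36022838707058
```

The thrown lever now matches the on breaker, and the button was pressed fully down and released.

```bash
python3 -c "
from rig import r
print(r.sign_off())"
```

```text
the job is handed in; nothing more can be done
None
```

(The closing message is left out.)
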